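# Slide the plate carrier over the light panel and lock it

### The arm

A 6-joint arm with a two-finger parallel gripper is mounted at the origin on a cart in front of the work surface, level with it; the furniture and walls round the work are solid. World frame = base frame: x ahead of the robot, y to its left, z up, the work surface at z = 0. Lengths are in m, angles in rad, forces in N, time in s.
With the tool pointing down it reaches from about 0.4 to 0.825 m from the base axis. Payload 7 kg.
Tool frame: the origin (TCP) lies midway between the tips of the shut fingers; the grasp point (between the pads) lies arm.hold_point_z behind it (arm.hold_point_z is the distance from the TCP to the grasp point, in m); z points along the fingers, y is the line along which they close (so a half turn about z gives the same grasp; the last joint's range is limited). The gripper opens to 88 mm and grips with 3 to 60 N. Pads are 19 mm wide; open, the fingers measure 130 mm over their backs; the gripper's body (78 mm by 193 mm) begins 47 mm behind the grasp point.
Start: joints at [-0.926, 0.359, 0.012, 0, -1.224, -0.288], TCP at [0.236, -0.632, 0.227] pointing down, gripper open.
Joint ranges: [-3.07, 3.07], [-1.43, 2.12], [-1.02, 1.25], [-3.03, 1.67], [-3.05, -0], [-3.03, 3.03]. Speed limits (rad/s): [2.39, 2.39, 3.01, 3.14, 3.14, 3.14].

### API

Orientations are given as [roll, pitch, yaw] about the fixed x, y, z axes, in that order (R = Rz(yaw) Ry(pitch) Rx(roll)).
In Python, from station import arm gives the robot as it stands.
- The arm moves only by the shell command python3 -m crank 'ROWS' [OPENING] [FORCE]. ROWS is JSON, a list that holds one entry, the list of rows, each a list of 4 numbers: the shift along the tool's x, y, z in units of 25 mm (1.0 is 25 mm), then the turn about the tool's z in units of 5 degrees (1.0 is 5 degrees). A call has 1 to 12 rows; each row is the pose to reach, as a shift and turn from the pose commanded when the call began, along the tool's axes at that moment; what a row does not reach only later rows make up. A row lasts 1/8 s, in which the tool goes at most 62.5 mm and 10.7 degrees, less where a joint would pass 70% of its speed; a pose out of reach is approached as far as the arm can. A call with a gripper value outside its range is refused whole. OPENING is the closure, from 0 (fully open) to 1 (shut), set as the call begins (- or left out, the last holds). The fingers move at their own pace and stop on an object; FORCE is the grip in N (left out, the last holds). Time passes only in rows, so rows that repeat a pose let the fingers close. It gives the time, the measured TCP pose, the force, the opening and the grip force at its end, in the units of the state.
- arm.get_state(): the state, without advancing time (a new reading comes with each control period).
- arm.grab_frame(name): name is "scene" or "side" or "wrist"; returns (picture, depth): 420x560x3 uint8, red, green, blue; 420x560 float32, m along the optical axis (not along the pixel's ray), 0 where there is no reading.
- arm.get_calibration(name): a dict with "mtx" (3x3 intrinsics, pixels), "R" (3x3) and "t" (3): a world point X has camera coordinates R X + t; the wrist camera has in their place "mount" (4x4, takes a point from camera to tool coordinates, whose origin is the TCP and whose axes are the flange's). Camera axes: x right, y down, z forward; pixel columns grow to the right and rows downward; lengths in m; the calibration is good to about 2 mm. The wrist camera is an equidistant fisheye: a pixel r from the principal point sees the ray r / f radians off the axis. A picture is of the moment at which its call begins: read the wrist's pose just before it. get_calibration takes no time and is no camera call.
- arm.job_done(): hands the job in; it is judged then, once.
Trained networks look in the newest picture that a camera, given by its name, has taken for a name from the list of things; names that differ only in an ending like _2 or _b are one class to them, and where a whole thing is asked for, a point or a joint stands for the part that bears it (a point fixed in the world has none). Each returns a list of dicts, best first, with "score" (0 to 1); they miss things now and then, are a little off and sometimes report something else, mostly with a low value. They report only what shows in the picture. A call takes as long as a camera call.
- arm.recognise(thing, camera): "extent" ([left, top, width, height] in pixels, round what is visible of it).
- arm.trace(thing, camera): "mask" (420x560 bool, what is visible of it) and "extent" ([left, top, width, height] in pixels, round what is visible of it).
The state is a dict: "t": time; "q": joint angles; "qd": joint speeds; "joint_efforts": joint torques, N m; "eef_pos": TCP position; "ee_rot": TCP orientation; "force": force on the tool from outside, world axes, zero at the start; "moment": the same for the moment, N m; "width": finger opening in m; "gripper_force": force on a finger pad.
Only numpy, scipy, OpenCV 4.12 (cv2) and the standard library are available. Lean on these libraries where they do the work, as an engineer would, in place of code of your own. Each camera call takes 0.05 s, during which the arm holds its last target. There are 200 camera calls.

### The job

Bring the well plate over the light panel: with the fingertips push the carrier frame it sits in gently to the right along its runners, by the small upright plate on its left-hand edge, until all four feet drop into the runner notches and it lies level. Then push the small keeper arm round by its pin until it lies fully across the carrier's near left corner, and move clear. Nothing is gripped or lifted, the well plate itself is not touched, and the other things on the bench stay where they are.

Things in the scene. Friction and masses are not known exactly. Their poses are not given: they have to be found in the camera images.
- light_stage: Fixed aluminium stage; base plate 124 x 315 mm, top 6 mm high. Origin on the bench, on the centre line; y runs along the runners, +y to the left (loading) end, x across, -x the robot's side. Base y -165 to 150. Two runners at x = 38 to 52 either side, tops 18 mm high; free between them but for an 11 mm high light panel at y -122 to -2. Guide lips outside them 30 mm high, near one cut at y -4 to 64
- seat (a point): where the carrier's origin lies when its four feet stand in the notches: on the stage at x = 0, y = -62 mm, 13 mm above the bench; axes as light_stage. Each runner has two notches, 16 mm long and 5 mm deep, centred 66 mm to the right and 70 mm to the left of this point; the feet have 2 mm play either way in them
- carrier: loose open aluminium frame on the runners between the lips, 104 mm across x, 176 mm along y, about 0.35 kg; axes as the stage's. Origin central, at the undersides of its feet (12 mm long): 18 mm high riding, 13 mm when dropped in the notches. Frame plate 7 to 13 mm above it, ledges round the well plate up to 17 mm. Starts 70 to 95 mm short of the seat; slides to the stage's -y with 2 to 5 N
- push_plate (a point): middle of the outer (+y) face of the carrier's push plate, 18 mm above the carrier's origin. Plate 44 mm wide, 5 mm thick, 13 to 28 mm above that origin; the frame's edge continues its face down to 7 mm. Once the feet drop, the notches' far walls stop the carrier rigidly; a hard push may hold it up by friction, then it settles as the push is let go
- well_plate: clear lidded well plate, 86 x 128 x 20 mm, 0.06 kg, loose in the carrier's nest with 1.5 mm play, origin under its centre, 13 mm above the carrier's origin; not to be touched
- keeper (a joint): keeper arm turning level about keeper_pivot: 0 = parked, pointing to the stage's +y; grows clockwise seen from above; 1.57 = across, pointing to +x over the carrier's corner; stop at 1.6. Starts at 0 to 0.3, stays where left, about 1 N at the pin turns it. Steel strip 12 x 5 mm, underside 28 mm above the bench: it clears a dropped carrier by 2 mm but strikes the edge of one still riding high
- keeper_pivot (a point): axis of the keeper, on its boss (18 mm diameter) at x = -69, y = +14 mm of the stage, 28 mm above the bench
- keeper_pin (a point): top end, on its axis, of the keeper's upright finger pin: 36 mm from the pivot, 8 mm in diameter (11 mm at head and foot), rising from 33 to 62 mm above the bench
- slide_box: bystander: closed slide box 35 x 85 x 36 mm, near side of the stage; origin under its centre
- cover_glass_pack: bystander: small pack 26 x 26 x 12 mm, near side of the stage; origin under its centre
- timer: bystander: bench timer 58 x 64 x 18 mm, right of the stage; origin under its centre
- petri_1: bystander: clear dish 55 mm across, 12 mm high, right of the stage; origin under its centre
- lens_tissue: bystander: flat booklet 62 x 95 x 6 mm, far right; origin under its centre
- marker_yellow: bystander: marker 135 mm long, 18 mm thick, lying before the keypad console at the left; origin under its centre

How it is judged:
By the outcome, as a careful person would: the job done as asked, in the order asked, and still so for the second after the job is handed in, with the robot touching nothing.
It also fails if it takes over 48 s, if anything falls off the work surface, if the arm or the gripper's body presses on something with over 40 N, if the wrist force passes 120 N, or if a joint passes its speed limit or range.

## Working session

There is one attempt and no reset: what is moved stays moved. The work goes in short steps, Python scripts to look and compute and a shell command to move; the robot and the scene stay as the last step left them, time stands still between calls to the robot, and variables do not carry over. Pictures are saved under pics/ and viewed, at most 10 in all, crops included, and the job is handed in when it is done.

```bash
mkdir -p pics; ls; cat > h.py <<'E'
import numpy as np,cv2
from station import arm
def world(cam,depth,uv):
    c=arm.get_calibration(cam);K=np.array(c["mtx"]);R=np.array(c["R"]);t=np.array(c["t"])
    uv=np.atleast_2d(uv).astype(int);z=depth[uv[:,1],uv[:,0]]
    p=np.c_[(uv[:,0]-K[0,2])/K[0,0]*z,(uv[:,1]-K[1,2])/K[1,1]*z,z]
    return (p-t)@R
def proj(cam,X):
    c=arm.get_calibration(cam);K=np.array(c["mtx"]);R=np.array(c["R"]);t=np.array(c["t"])
    p=(np.atleast_2d(X)@R.T+t)@K.T
    return p[:,:2]/p[:,2:]
E
python3 - <<'E'
from h import *
s=arm.get_state();print(s["t"],s["eef_pos"],s["ee_rot"],s["width"],arm.hold_point_z)
for n in ["scene","side"]:
    im,d=arm.grab_frame(n);cv2.imwrite(f"pics/{n}0.png",im[:,:,::-1]);np.save(f"{n}0.npy",d)
    c=arm.get_calibration(n);print(n,-np.array(c["R"]).T@c["t"],c["mtx"][0][0])
    for th in ["light_stage","carrier","well_plate","keeper","keeper_pin","push_plate","slide_box","cover_glass_pack"]:
        for r in arm.trace(th,n)[:2]:
            m=r["mask"]&(d>0);v,u=np.nonzero(m)
            if len(u)==0: continue
            w=world(n,d,np.c_[u,v]);print(th,round(r["score"],2),r["extent"],np.median(w,0).round(3),np.percentile(w,2,axis=0).round(3),np.percentile(w,98,axis=0).round(3))
E
```

```text
pics
0.0 [ 0.23557839 -0.6320167   0.22563703] [ 3.13994702e+00 -1.25358669e-04 -2.78488173e+00] 0.0875350984776667 0.0188
scene [-0.0529044   0.76124767  0.81567046] 493.3723936720376
carrier 0.63 [222.8, 221.6, 58.9, 38.7] [ 0.487 -0.075  0.032] [ 0.455 -0.23   0.024] [ 0.556 -0.056  0.046]
well_plate 0.83 [227.3, 216.3, 48.3, 35.1] [ 0.506 -0.135  0.051] [ 0.467 -0.207  0.033] [ 0.552 -0.083  0.055]
well_plate 0.72 [331.0, 186.1, 10.5, 5.3] [ 0.433 -0.548  0.006] [ 0.216 -0.581 -0.001] [0.457 0.013 0.355]
keeper 0.4 [227.7, 214.4, 49.0, 38.3] [ 0.506 -0.133  0.051] [ 0.466 -0.205  0.033] [ 0.552 -0.083  0.055]
keeper_pin 0.62 [222.3, 223.1, 55.8, 35.3] [ 0.484 -0.075  0.032] [ 0.454 -0.229  0.025] [ 0.553 -0.057  0.046]
push_plate 0.94 [222.1, 223.9, 61.1, 36.6] [ 0.487 -0.074  0.032] [ 0.455 -0.234  0.011] [ 0.552 -0.057  0.046]
slide_box 0.8 [289.4, 207.3, 20.4, 30.4] [ 0.431 -0.272  0.035] [ 0.414 -0.33   0.003] [ 0.459 -0.245  0.039]
slide_box 0.59 [295.0, 186.9, 15.9, 11.2] [ 0.513 -0.47   0.004] [ 0.485 -0.511 -0.002] [ 0.541 -0.433  0.014]
cover_glass_pack 0.71 [231.8, 303.
[... 435 characters left out ...]
0.241  0.026] [ 0.567 -0.063  0.044]
well_plate 0.94 [286.5, 189.8, 44.2, 27.4] [ 0.509 -0.169  0.051] [ 0.465 -0.215  0.032] [ 0.558 -0.09   0.054]
keeper 0.4 [280.6, 192.4, 6.4, 20.1] [ 0.447 -0.135  0.035] [ 0.438 -0.172  0.031] [ 0.455 -0.126  0.062]
keeper_pin 0.42 [281.6, 190.9, 7.5, 16.8] [ 0.447 -0.133  0.035] [ 0.439 -0.169  0.029] [ 0.455 -0.095  0.062]
keeper_pin 0.17 [289.1, 191.3, 40.2, 26.2] [ 0.508 -0.17   0.051] [ 0.466 -0.214  0.033] [ 0.557 -0.092  0.054]
push_plate 0.82 [285.3, 186.5, 46.0, 36.5] [ 0.5   -0.219  0.032] [ 0.459 -0.24   0.028] [ 0.567 -0.063  0.046]
slide_box 0.63 [276.8, 225.3, 19.5, 29.4] [ 0.433 -0.312  0.035] [ 0.415 -0.336  0.004] [ 0.454 -0.256  0.039]
```

View pics/scene0.png

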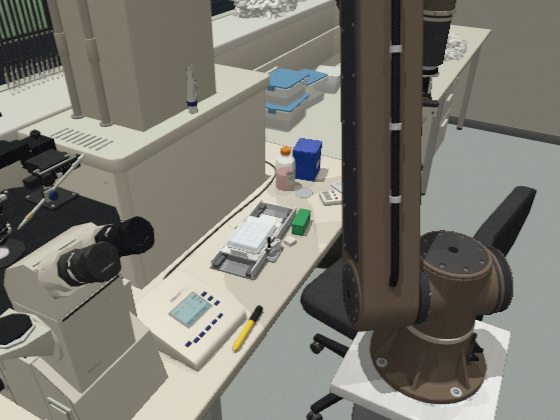

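View pics/side0.png

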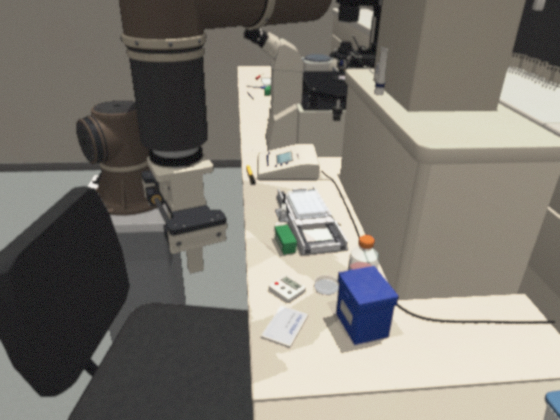

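The two fixed views show the stage near (0.51, -0.2), with the keeper on its near side and the slide box at its near right. Both are coarse, so I'll take a closer look with the wrist camera.

```bash
cat >> h.py <<'E'
from scipy.spatial.transform import Rotation as Ro
def pose():
    s=arm.get_state();return np.array(s["eef_pos"]),Ro.from_euler("xyz",s["ee_rot"]).as_matrix()
def units(target,yaw):
    """row numbers from the current pose to target position/yaw (tool down)"""
    p,R=pose();d=R.T@(np.array(target)-p)/.025
    dr=R.T@Ro.from_euler("xyz",[np.pi,0,yaw]).as_matrix()
    return d.round(2),round(np.degrees(Ro.from_matrix(dr).as_rotvec()[2])/5,2)
def rays(uv,p,R):
    "wrist pixels -> camera origin, unit world rays, given the tool pose"
    c=arm.get_calibration("wrist");K=np.array(c["mtx"]);M=np.array(c["mount"])
    uv=np.atleast_2d(uv).astype(float);x=(uv[:,0]-K[0,2])/K[0,0];y=(uv[:,1]-K[1,2])/K[1,1]
    th=np.hypot(x,y)+1e-12
    r=np.c_[np.sin(th)*x/th,np.sin(th)*y/th,np.cos(th)]
    return R@M[:3,3]+p, r@(R@M[:3,:3]).T
def atz(uv,z,p,R):
    o,r=rays(uv,p,R);return o+r*((z-o[2])/r[:,2])[:,None]
def wproj(X,p,R):
    c=arm.get_calibration("wrist");K=np.array(c["mtx"]);M=np.array(c["mount"])
    q=((np.atleast_2d(X)-p)@R-M[:3,3])@M[:3,:3];th=np.arctan2(np.hypot(q[:,0],q[:,1]),q[:,2]);h=np.hypot(q[:,0],q[:,1])+1e-12
    return np.c_[K[0,0]*th*q[:,0]/h+K[0,2],K[1,1]*th*q[:,1]/h+K[1,2]]
E
python3 - <<'E'
from h import *
c=arm.get_calibration("wrist");print(np.round(c["mount"],3).tolist(),c["mtx"])
print(units([.50,-.12,.24],-np.pi/2))
E
```

```text
[[-0.001, -0.959, -0.282, 0.077], [1.0, -0.001, -0.0, 0.001], [0.0, -0.282, 0.959, -0.158], [0.0, 0.0, 0.0, 1.0]] [[325.1922621    0.         279.82442881]
 [  0.         325.1922621  209.26842794]
 [  0.           0.           1.        ]]
(array([-17.07,  15.52,  -0.54]), np.float64(-13.91))
```

```bash
python3 -m crank '[[[-17,15.5,-0.5,-13.9],[-17,15.5,-0.5,-13.9],[-17,15.5,-0.5,-13.9],[-17,15.5,-0.5,-13.9],[-17,15.5,-0.5,-13.9],[-17,15.5,-0.5,-13.9],[-17,15.5,-0.5,-13.9],[-17,15.5,-0.5,-13.9],[-17,15.5,-0.5,-13.9],[-17,15.5,-0.5,-13.9],[-17,15.5,-0.5,-13.9],[-17,15.5,-0.5,-13.9]]]' 1 5
python3 - <<'E'
from h import *
p,R=pose();im,d=arm.grab_frame("wrist");cv2.imwrite("pics/w0.png",im[:,:,::-1]);np.savez("w0.npz",im=im,d=d,p=p,R=R)
print(p,arm.get_state()["ee_rot"],arm.get_state()["t"])
for th in ["light_stage","carrier","push_plate","well_plate","keeper","keeper_pin","keeper_pivot"]:
    for r in arm.trace(th,"wrist")[:2]:
        v,u=np.nonzero(r["mask"]); print(th,round(r["score"],2),r["extent"],u.mean().round(1),v.mean().round(1))
E
```

```text
t: 2.4
eef_pos: [0.4981, -0.1217, 0.239]
ee_rot: [3.141, -0.0, -1.573]
force: [0.2, 0.2, 0.9]
width: 0.0007
gripper_force: 0.0
[ 0.49810565 -0.12171994  0.23901758] [ 3.14141780e+00 -8.15754777e-05 -1.57311951e+00] 2.45
light_stage 0.91 [201.5, 1.3, 136.8, 245.7] 267.5 85.9
light_stage 0.53 [314.0, 1.5, 44.3, 75.3] 333.8 38.6
carrier 0.98 [213.5, 79.8, 106.6, 160.0] 269.9 152.3
push_plate 0.75 [216.0, 77.2, 105.7, 161.4] 269.7 152.4
well_plate 0.59 [229.9, 100.5, 79.1, 122.0] 267.5 160.2
well_plate 0.18 [314.4, 3.7, 44.6, 70.7] 333.8 38.5
keeper 0.87 [318.2, 140.5, 21.5, 47.5] 325.5 163.2
keeper_pin 0.93 [314.3, 142.7, 20.0, 44.7] 325.0 164.6
keeper_pivot 0.82 [199.6, 0.0, 140.0, 252.1] 266.7 89.8
keeper_pivot 0.47 [318.4, 141.3, 19.8, 47.4] 325.3 164.9
```

View pics/w0.png

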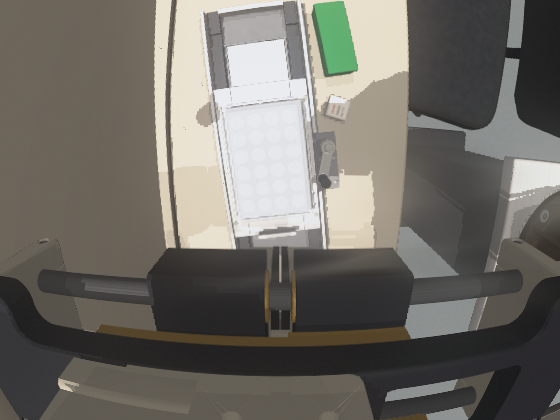

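The wrist view shows the stage running from the top (210,10) down to (280,250). The carrier spans rows 80 to 240, with the push plate near (277,235). The keeper pin is at (325,182) and its boss at (328,148). Next I'll rectify the view to measure this.

```bash
cat > fit.py <<'E'
from h import *
def cloud(d,p,R):
    v,u=np.mgrid[0:252,150:400];uv=np.c_[u.ravel(),v.ravel()]
    o,r=rays(uv,p,R);M=np.array(arm.get_calibration("wrist")["mount"]);f=(R@M[:3,:3])[:,2]
    return uv,o+r*(d[uv[:,1],uv[:,0]]/(r@f))[:,None]
def ortho(im,z,p,R,x0,x1,y0,y1,s=.0005):
    # picture: right = -y world, up = +x world, at height z
    yy,xx=np.meshgrid(np.arange(y1,y0,-s),np.arange(x1,x0,-s))
    m=wproj(np.c_[xx.ravel(),yy.ravel(),np.full(xx.size,z)],p,R).astype(np.float32)
    return cv2.remap(im,m[:,0].reshape(xx.shape),m[:,1].reshape(xx.shape),cv2.INTER_CUBIC)
E
python3 - <<'E'
from fit import *
D=np.load("w0.npz");p,R=D["p"],D["R"];uv,w=cloud(D["d"],p,R)
print("bench z",np.median(w[(w[:,2]<.01)&(w[:,0]<.43)][:,2]))
for th in ["well_plate","carrier"]:
    r=arm.trace(th,"wrist")[0];v,u=np.nonzero(r["mask"]);z=.051 if th=="well_plate" else .031
    q=atz(np.c_[u,v],z,p,R);b=cv2.minAreaRect((q[:,:2]*1000).astype(np.float32));print(th,b)
# keeper high points
m=(w[:,2]>.024)&(w[:,0]<.46)&(w[:,1]>-.2)&(w[:,1]<-.08)&(w[:,0]>.42)
print(np.c_[uv[m],w[m].round(3)][::6])
# lip points: fit edges: per y-slice the outer extent of z>.02
for a in np.arange(-.33,-.05,.02):
    s=w[(abs(w[:,1]-a)<.004)&(w[:,2]>.024)&(w[:,2]<.036)&(w[:,0]>.42)]
    if len(s): print(a.round(3),s[:,0].min().round(4),s[:,0].max().round(4))
g=ortho(D["im"],.030,p,R,.41,.62,-.36,-.03,.00045);cv2.imwrite("pics/o0.png",g[:,:,::-1])
E
```

```text
bench z 0.0002310959085658204
well_plate ((510.70404052734375, -148.55450439453125), (85.99412536621094, 127.7131118774414), 6.2859110832214355)
carrier ((510.00250244140625, -145.57701110839844), (104.5506362915039, 181.8995361328125), 6.332517147064209)
[[ 3.13e+02  1.15e+02  4.60e-01 -1.99e-01  3.00e-02]
 [ 3.13e+02  1.18e+02  4.60e-01 -1.96e-01  3.10e-02]
 [ 3.13e+02  1.21e+02  4.60e-01 -1.93e-01  3.00e-02]
 [ 3.13e+02  1.24e+02  4.60e-01 -1.89e-01  3.00e-02]
 [ 3.15e+02  1.26e+02  4.57e-01 -1.87e-01  3.00e-02]
 [ 3.15e+02  1.28e+02  4.57e-01 -1.85e-01  3.00e-02]
 [ 3.15e+02  1.30e+02  4.57e-01 -1.82e-01  2.90e-02]
 [ 3.25e+02  1.39e+02  4.45e-01 -1.72e-01  2.60e-02]
 [ 3.24e+02  1.40e+02  4.47e-01 -1.71e-01  2.80e-02]
 [ 3.30e+02  1.40e+02  4.41e-01 -1.72e-01  3.30e-02]
 [ 3.26e+02  1.41e+02  4.45e-01 -1.70e-01  3.30e-02]
 [ 3.32e+02  1.41e+02  4.38e-01 -1.71e-01  3.40e-02]
 [ 3.26e+02  1.42e+02  4.45e-01 -1.69e-01  3.20e-02]
 [ 3.32e+02  1.42e+02  4.38e-01 -1.69e-01  3.30e-02]
 [ 3.25e+02  1.43e+02  4.46e-01 -1.68e-01  3.30e-02]
 [ 3.31e+02  1.43e+02  4.40e-01 -1.68e-01  3.40e-
[... 7496 characters left out ...]
02  4.52e-01 -8.60e-02  3.20e-02]
 [ 3.13e+02  2.14e+02  4.58e-01 -8.40e-02  3.10e-02]
 [ 3.20e+02  2.14e+02  4.49e-01 -8.30e-02  2.90e-02]
 [ 3.14e+02  2.15e+02  4.57e-01 -8.30e-02  3.10e-02]
 [ 3.21e+02  2.15e+02  4.48e-01 -8.30e-02  3.10e-02]
 [ 3.15e+02  2.16e+02  4.56e-01 -8.20e-02  3.20e-02]
 [ 3.22e+02  2.16e+02  4.47e-01 -8.20e-02  3.10e-02]
 [ 3.17e+02  2.17e+02  4.53e-01 -8.00e-02  3.10e-02]]
-0.33 0.4245 0.5879
-0.31 0.4207 0.5864
-0.29 0.421 0.5847
-0.27 0.4202 0.5824
-0.25 0.4203 0.5801
-0.23 0.4621 0.5778
-0.21 0.4597 0.5745
-0.19 0.4575 0.5727
-0.17 0.436 0.5709
-0.15 0.4388 0.5681
-0.13 0.4418 0.5663
-0.11 0.4489 0.564
-0.09 0.4459 0.5612
-0.07 0.444 0.6623
-0.05 0.4418 0.663
```

View pics/o0.png

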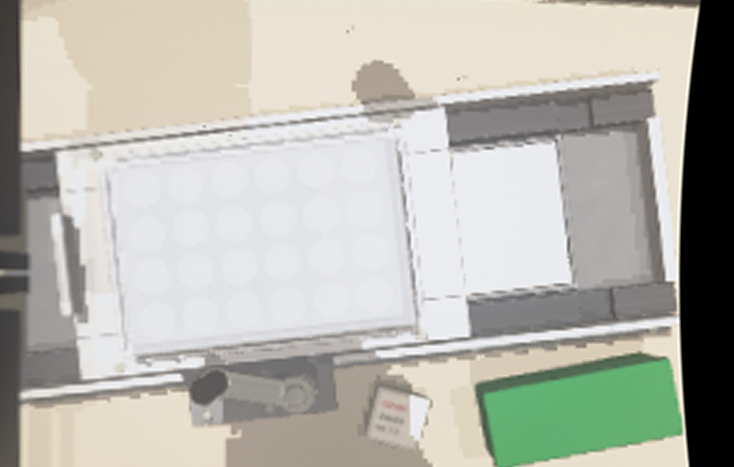

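The rectified picture gives consistent numbers:

| Item | Measurement |
|---|---|
| Stage yaw | about 6.3° |
| Stage origin | about (0.513, -0.170) |
| Carrier | about 84 mm short of the seat |
| Keeper angle | about 0.25 |

Next I'll check clearance to the console and work out the approach.

```bash
cat >> h.py <<'E'
O=np.array([.5131,-.1703]);A=.1105
RS=np.array([[np.cos(A),-np.sin(A)],[np.sin(A),np.cos(A)]])
def st(x,y): return O+RS@np.array([x,y])   # stage -> world
def to_st(w): return RS.T@(np.array(w)[:2]-O)
E
python3 - <<'E'
from h import *
d=np.load("scene0.npy");v,u=np.mgrid[180:400,100:300];w=world("scene",d,np.c_[u.ravel(),v.ravel()])
for a in np.arange(-.06,.14,.02):
    s=w[(abs(w[:,1]-a)<.01)&(w[:,0]>.38)&(w[:,0]<.62)];print(a.round(2),len(s),s[:,2].max().round(3) if len(s) else 0)
t=st(0,.150);print(t,units([*t,.10],-np.pi/2+A),units([*t,.030],-np.pi/2+A))
E
```

```text
-0.06 646 0.048
-0.04 495 0.033
-0.02 658 0.031
0.0 511 0.005
0.02 520 0.004
0.04 362 0.006
0.06 166 0.005
0.08 149 0.063
0.1 631 0.064
0.12 675 0.064
[ 0.49655871 -0.02121484] (array([-4.  ,  0.09,  5.56]), np.float64(-1.28)) (array([-4.  ,  0.09,  8.36]), np.float64(-1.28))
```

```bash
python3 -m crank '[[[-1.7,0,1,-0.6],[-3.4,0.1,2,-1.3],[-3.4,0.1,4,-1.3],[-3.4,0.1,6,-1.3],[-3.4,0.1,7,-1.3],[-3.4,0.1,8,-1.3],[-3.4,0.1,8.4,-1.3],[-3.4,0.1,8.4,-1.3]]]'
python3 - <<'E'
from h import *
p,R=pose();im,d=arm.grab_frame("wrist");cv2.imwrite("pics/w1.png",im[:,:,::-1]);np.savez("w1.npz",im=im,d=d,p=p,R=R)
s=arm.get_state();print(p,s["ee_rot"],s["force"],to_st(p),units([*st(0,.1215),.029],-np.pi/2+A))
E
```

```text
t: 3.9
eef_pos: [0.4961, -0.036, 0.0288]
ee_rot: [3.14, -0.0, -1.458]
force: [-0.2, -0.5, 0.4]
width: 0.0005
gripper_force: 0.0
[ 0.49605752 -0.03603313  0.02882204] [-3.14126108e+00 -9.74623831e-05 -1.45814933e+00] [ 0.60379212 -0.60763932  0.58620124] [-0.00213222  0.13532735] (array([ 0.56, -0.06,  0.02]), np.float64(0.02))
```

View pics/w1.png

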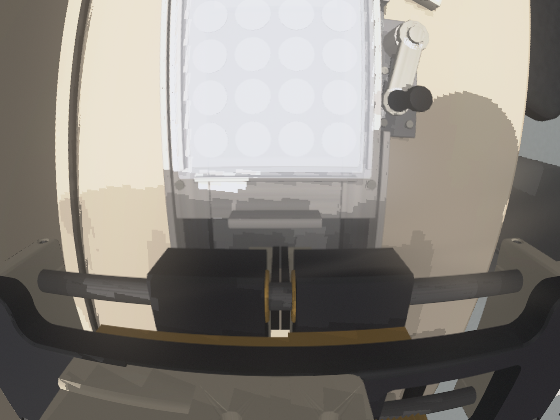

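The push plate spans columns 228 to 322 in front of the shut tips at column 281, nearly centred. Now I'll push gently.

```bash
python3 -m crank '[[[0.2,-0.08,0,0],[0.4,-0.08,0,0],[0.55,-0.08,0,0],[0.7,-0.08,0,0],[0.85,-0.08,0,0],[1.0,-0.08,0,0],[1.2,-0.08,0,0],[1.4,-0.08,0,0],[1.6,-0.08,0,0],[1.8,-0.08,0,0],[2.0,-0.08,0,0],[2.0,-0.08,0,0]]]'
python3 - <<'E'
from h import *
s=arm.get_state();p,R=pose();print(to_st(p),RS.T@s["force"][:2],units([*st(0,.0355),.029],-np.pi/2+A))
E
```

```text
t: 5.45
eef_pos: [0.5032, -0.0862, 0.0287]
ee_rot: [3.14, -0.0, -1.459]
force: [-0.3, -0.3, -0.4]
width: 0.0006
gripper_force: 0.0
[-0.00055965  0.08470209] [-0.35194793 -0.28088258] (array([ 1.97, -0.02, -0.01]), np.float64(0.01))
```

```bash
cat > look.py <<'E'
from fit import *
import sys
p,R=pose();im,d=arm.grab_frame("wrist");n=sys.argv[1];cv2.imwrite(f"pics/{n}.png",im[:,:,::-1]);np.savez(n+".npz",im=im,d=d,p=p,R=R)
s=arm.get_state();print("t",s["t"],"tcp st",to_st(p),"z",p[2],"f st",RS.T@s["force"][:2])
uv,w=cloud(d,p,R);q=(w[:,:2]-O)@RS;z=w[:,2]
k=(abs(q[:,0])<15e-3)&(z>.036)&(q[:,1]<.12)&(q[:,1]>-.1)
zz=z[k];print("well plate top",np.median(zz), "n",k.sum())
# push plate & frame profile along y at |x|<15mm
for a in np.arange(.0,.115,.004):
    m=(abs(q[:,0])<.015)&(abs(q[:,1]-a)<.002)
    if m.any(): print(int(a*1000),(np.median(z[m])*1000).round(1),end="; ")
print()
for nm,xs in(("near",(-.050,-.040)),("far",(.040,.050))):
  for a in np.arange(-.12,.1,.01):
    m=(q[:,0]>xs[0])&(q[:,0]<xs[1])&(abs(q[:,1]-a)<.005)
    if m.sum()>5: print(nm,int(round(a*1000)),(np.median(z[m])*1000).round(1),end="; ")
  print()
E
python3 look.py w2
```

```text
t 5.5 tcp st [-0.00055965  0.08470209] z 0.028743490295950382 f st [0.69046648 0.4628888 ]
well plate top 0.05148201242055414 n 16219
0 51.5; 4 51.5; 8 51.8; 12 51.5; 16 51.4; 20 51.5; 24 51.5; 28 51.4; 32 51.5; 36 51.5; 40 51.6; 44 51.6; 48 51.7; 56 31.2; 60 31.2; 64 31.3; 68 36.4; 72 45.9; 
near -50 31.4; near -40 50.7; near -30 50.7; near -20 50.8; near -10 50.8; near 0 50.8; near 10 51.0; near 20 50.9; near 30 50.9; near 40 50.9; near 50 32.3; near 60 31.3; near 70 31.2; near 80 18.2; 
far -50 31.3; far -40 50.8; far -30 50.7; far -20 50.6; far -10 50.6; far 0 50.5; far 10 50.7; far 20 50.7; far 30 50.8; far 40 50.7; far 50 32.0; far 60 31.2; far 70 31.1; far 80 18.2;
```

```bash
python3 -m crank '[[[0.15,0,0,0],[0.3,0,0,0],[0.45,0,0,0],[0.6,0,0,0],[0.75,0,0,0],[0.9,0,0,0],[1.05,0,0,0],[1.2,0,0,0],[1.35,0,0,0],[1.5,0,0,0],[1.6,0,0,0],[1.7,0,0,0]]]'
python3 -m crank '[[[0.04,0,0,0],[0.08,0,0,0],[0.12,0,0,0],[0.14,0,0,0],[0.16,0,0,0]]]'
python3 look.py w3
```

```text
t: 7.0
eef_pos: [0.5086, -0.1278, 0.0291]
ee_rot: [-3.142, -0.0, -1.458]
force: [0.4, 1.0, -1.0]
width: 0.0008
gripper_force: 0.8
t: 7.62
eef_pos: [0.5091, -0.1315, 0.0291]
ee_rot: [-3.142, 0.0, -1.458]
force: [-0.8, 1.7, 0.7]
width: 0.0005
gripper_force: 1.2
t 7.675 tcp st [0.00025593 0.03896241] z 0.029110704472498895 f st [0.55384222 2.28310017]
well plate top 0.046445577888238804 n 15461
0 46.8; 4 46.2; 8 26.4; 12 26.2; 16 26.2; 20 26.2; 24 35.7; 28 41.1; 
near -100 26.4; near -90 26.6; near -80 26.7; near -70 27.0; near -60 26.8; near -50 27.0; near -40 26.9; near -30 26.7; near -20 27.1; near -10 26.8; near 0 26.7; near 10 26.5; near 20 26.2; near 30 19.8; near 40 18.1; 
far -100 26.5; far -90 46.0; far -80 46.2; far -70 46.2; far -60 46.2; far -50 46.3; far -40 46.2; far -30 46.2; far -20 46.2; far -10 46.3; far 0 46.0; far 10 26.3; far 20 26.1; far 30 24.8; far 40 18.0;
```

The carrier dropped level: its frame top reads about 26.3 mm all round, and the push plate top 41 mm. I'll retreat, then measure the pin and recheck the carrier.

```bash
python3 -m crank '[[[-0.2,0,0,0],[-0.6,0,0,0],[-1,0,0,0],[-1,0,-1,0],[-1,0,-2,0],[-1,0,-3,0],[-1,0,-3,0]]]'
cat > pin.py <<'E'
from fit import *
D=np.load(__import__("sys").argv[1]+".npz");p,R=D["p"],D["R"];uv,w=cloud(D["d"],p,R);q=(w[:,:2]-O)@RS
m=(w[:,2]>.058)&(w[:,2]<.066)&(np.hypot(q[:,0]+.069,q[:,1]-.014)<.05)&(q[:,0]<-.02)
c=(q[m].max(0)+q[m].min(0))/2;a=c-[-.069,.014]
print("pin st",c,q[m].min(0),q[m].max(0),m.sum(),"r",np.hypot(*a),"theta",np.arctan2(a[0],a[1]))
E
python3 look.py w4; python3 pin.py w4;python3 - <<'E'
from h import *
th=.25
for z in(.10,.049):print(units([*st(-.0863,.0556),z],A-th))
E
```

```text
t: 8.55
eef_pos: [0.5076, -0.106, 0.1061]
ee_rot: [-3.138, -0.0, -1.457]
force: [-0.4, 0.8, -0.1]
width: 0.0006
gripper_force: 0.0
t 8.6 tcp st [0.00157096 0.06447087] z 0.10605561452912686 f st [0.40313038 0.71774303]
well plate top 0.04653939951902561 n 7359
0 46.5; 4 45.5; 8 29.8; 12 26.3; 16 26.1; 20 26.1; 24 40.1; 28 177.1; 36 6.2; 40 6.2; 44 6.2; 48 6.2; 52 6.7; 56 7.0; 60 6.3; 64 6.2; 68 6.1; 72 6.3; 76 6.3; 80 6.2; 84 6.1; 88 6.3; 92 6.1; 96 6.4; 100 6.6; 
near -100 26.4; near -90 29.2; near -80 29.0; near -70 29.7; near -60 28.5; near -50 29.5; near -40 29.1; near -30 29.0; near -20 29.3; near -10 29.3; near 0 26.9; near 10 26.4; near 20 26.2; near 30 18.5; near 40 18.1; near 50 18.2; near 60 18.1; near 70 18.2; near 80 18.2; near 90 18.0; 
far -100 27.4; far -90 45.6; far -80 45.3; far -70 45.5; far -60 45.8; far -50 45.6; far -40 45.9; far -30 45.7; far -20 45.6; far -10 45.0; far 0 45.4; far 10 26.4; far 20 26.2; far 30 18.5; far 40 18.1; far 50 18.3; far 60 18.2; far 70 18.3; far 80 18.2; far 90 18.1; 
pin st [-0.05916775  0.04924873] [-0.06429998  0.04382682] [-0.05403551  0.05467063] 217 r 0.03659434318189901 theta 0.2720247578614519
(array([0.35, 3.48, 0.19]), np.float64(-15.11))
(array([0.35, 3.49, 2.23]), np.float64(-15.11))
```

View pics/w4.png

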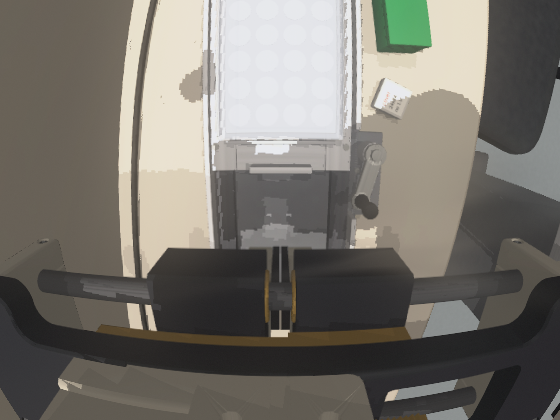

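The carrier lies level in its seat, with the push plate at (281,170). The keeper points to (368,208) at θ≈0.27. Next I'll go beside the pin.

```bash
python3 -m crank '[[[0.1,1,0.2,-2],[0.2,2,0.2,-4],[0.35,3,0.2,-6],[0.35,3.5,0.2,-8],[0.35,3.5,0.2,-10],[0.35,3.5,0.2,-12],[0.35,3.5,0.2,-14],[0.35,3.5,0.2,-15.1],[0.35,3.5,0.2,-15.1],[0.35,3.5,1.2,-15.1],[0.35,3.5,2.2,-15.1],[0.35,3.5,2.2,-15.1]]]'
python3 - <<'E'
from h import *
p,R=pose();s=arm.get_state();print(to_st(p),p[2],s["ee_rot"][2]-A,s["force"])
for th in (.27,.45,.65,.85,1.05,1.25,1.4,1.5,1.55,1.6):
    n=np.array([np.cos(th),-np.sin(th)]);pin=np.array([-.069+.036*np.sin(th),.014+.036*np.cos(th)])
    print(th,units([*st(*(pin-.0145*n)),.049],A-th))
E
```

```text
t: 10.1
eef_pos: [0.4185, -0.1253, 0.0475]
ee_rot: [3.14, 0.004, -0.143]
force: [-0.3, -0.1, 0.4]
width: 0.0002
gripper_force: 0.0
[-0.08905105  0.05510796] 0.0474785145532671 -0.25332105610480865 [-0.33036343 -0.08393022  0.37884319]
0.27 (array([ 0.63, -0.06, -0.06]), np.float64(0.19))
0.45 (array([ 0.9 , -0.13, -0.06]), np.float64(2.25))
0.65 (array([ 1.21, -0.16, -0.07]), np.float64(4.55))
0.85 (array([ 1.52, -0.13, -0.07]), np.float64(6.84))
1.05 (array([ 1.81, -0.03, -0.07]), np.float64(9.13))
1.25 (array([ 2.08,  0.12, -0.07]), np.float64(11.42))
1.4 (array([ 2.26,  0.27, -0.07]), np.float64(13.14))
1.5 (array([ 2.37,  0.38, -0.07]), np.float64(14.29))
1.55 (array([ 2.42,  0.44, -0.07]), np.float64(14.86))
1.6 (array([ 2.46,  0.51, -0.07]), np.float64(15.43))
```

```bash
python3 -m crank '[[[0.3,-0.05,-0.1,0],[0.6,-0.05,-0.1,0.2],[0.75,-0.1,-0.1,1.2],[0.9,-0.13,-0.1,2.2],[1.05,-0.15,-0.1,3.4],[1.2,-0.16,-0.1,4.5],[1.36,-0.15,-0.1,5.7],[1.52,-0.13,-0.1,6.8],[1.66,-0.08,-0.1,8],[1.8,-0.03,-0.1,9.1],[1.8,-0.03,-0.1,9.1]]]'
python3 look.py w5; python3 pin.py w5
python3 - <<'E'
from h import *
for th in (1.15,1.25,1.35,1.45,1.5,1.55,1.6,1.63):
    n=np.array([np.cos(th),-np.sin(th)]);pin=np.array([-.069+.036*np.sin(th),.014+.036*np.cos(th)])
    print(th,units([*st(*(pin-.0145*n)),.049],A-th))
E
```

```text
t: 11.48
eef_pos: [0.4655, -0.131, 0.0521]
ee_rot: [-3.141, -0.0, -0.935]
force: [-0.4, 0.3, 0.2]
width: 0.0008
gripper_force: 0.2
t 11.525 tcp st [-0.04292891  0.04434351] z 0.052078689614598134 f st [-1.4015525   0.64882467]
well plate top 0.04649323216958173 n 11806
0 46.4; 4 46.1; 8 29.6; 12 26.2; 16 26.2; 20 26.4; 24 39.3; 28 41.3; 36 7.0; 40 6.2; 44 6.2; 48 6.3; 52 6.2; 56 6.2; 60 6.3; 64 6.1; 68 6.1; 72 6.1; 76 6.2; 80 6.3; 84 6.2; 88 6.1; 92 6.1; 
near -90 26.7; near -80 27.6; near -70 27.6; near -60 27.3; near -50 27.5; near -40 27.2; near -30 27.7; near -20 27.3; near -10 27.5; near 0 46.2; near 10 26.4; near 20 27.3; near 30 33.7; near 40 18.3; near 50 18.2; 
far -70 27.0; far -60 46.1; far -50 46.0; far -40 46.0; far -30 46.0; far -20 46.0; far -10 46.2; far 0 45.9; far 10 26.3; far 20 26.2; far 30 19.0; far 40 18.2; far 50 18.2; far 60 18.1; far 70 18.1; 
pin st [-0.0393934   0.03335884] [-0.05169235  0.02542951] [-0.02709445  0.04128816] 464 r 0.03537393437642793 theta 0.991706102437619
1.15 (array([0.1 , 0.02, 0.12]), np.float64(1.21))
1.25 (array([ 0.25, -0.02,  0.12]), np.float64(2.36))
1.35 (array([ 0.41, -0.04,  0.12]), np.float64(3.51))
1.45 (array([ 0.56, -0.04,  0.12]), np.float64(4.65))
1.5 (array([ 0.64, -0.04,  0.12]), np.float64(5.22))
1.55 (array([ 0.72, -0.03,  0.12]), np.float64(5.8))
1.6 (array([ 0.8 , -0.02,  0.12]), np.float64(6.37))
1.63 (array([ 0.84, -0.01,  0.12]), np.float64(6.71))
```

View pics/w5.png

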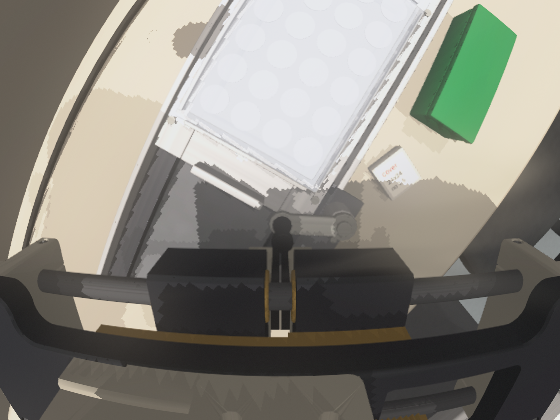

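The pin at (282,225) sits centred on the fingertips and the arm is turning as planned, so I continue.

```bash
python3 -m crank '[[[0.1,0.02,0,1.2],[0.18,0,0,1.8],[0.25,-0.02,0,2.4],[0.33,-0.03,0,2.9],[0.41,-0.04,0,3.5],[0.48,-0.04,0,4.1],[0.56,-0.04,0,4.7],[0.64,-0.04,0,5.2],[0.68,-0.03,0,5.5],[0.72,-0.03,0,5.8],[0.76,-0.03,0,6.1],[0.76,-0.03,0,6.1]]]'
python3 look.py w6|head -1; python3 pin.py w6
python3 - <<'E'
from h import *
for th in (1.57,1.6,1.63,1.66):
    n=np.array([np.cos(th),-np.sin(th)]);pin=np.array([-.069+.036*np.sin(th),.014+.036*np.cos(th)])
    print(th,units([*st(*(pin-.0145*n)),.049],A-1.58))
E
```

```text
t: 13.02
eef_pos: [0.4773, -0.1456, 0.0518]
ee_rot: [-3.141, -0.0, -1.467]
force: [0.2, 4.0, 1.6]
width: 0.0003
gripper_force: 1.7
t 13.075 tcp st [-0.03281867  0.02851794] z 0.051814748987571345 f st [1.55779626 2.94790245]
pin st [-0.03530951  0.0140821 ] [-0.04952424  0.00865869] [-0.02109478  0.01950551] 434 r 0.033690594410094185 theta 1.5683594734240536
1.57 (array([-0.  ,  0.01,  0.11]), np.float64(0.03))
1.6 (array([ 0.04, -0.01,  0.11]), np.float64(0.03))
1.63 (array([ 0.09, -0.02,  0.11]), np.float64(0.03))
1.66 (array([ 0.13, -0.04,  0.11]), np.float64(0.03))
```

View pics/w6.png

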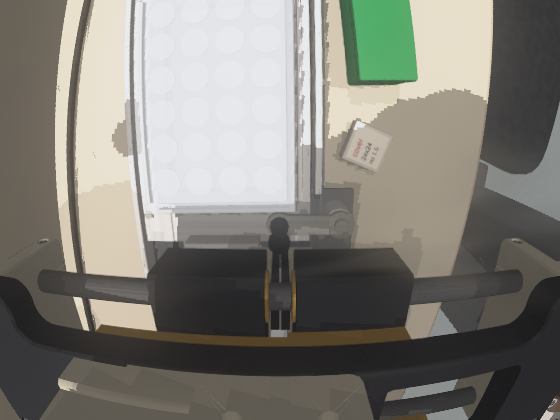

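The arm lies across from (340,222) to (280,225), with the force rising towards the stop. One more small nudge, then I back off.

```bash
python3 -m crank '[[[0.02,0,0,0],[0.04,0,0,0],[0.05,0,0,0]]]'
python3 -m crank '[[[-0.2,0,0,0],[-0.6,0,0,0],[-1,0,0,0],[-1,0,-1.5,0],[-1.5,0,-3.5,0],[-2,0,-5,0],[-2,0,-6,0],[-2,0,-6,0],[-2,0,-6,0]]]'
python3 look.py w7; python3 pin.py w7
```

```text
t: 13.45
eef_pos: [0.4775, -0.1464, 0.0517]
ee_rot: [-3.14, 0.001, -1.467]
force: [2.0, 8.3, 3.1]
width: 0.0003
gripper_force: 4.3
t: 14.58
eef_pos: [0.4711, -0.0969, 0.2009]
ee_rot: [3.141, 0.0, -1.467]
force: [-0.7, -0.1, -1.0]
width: 0.0005
gripper_force: 0.0
t 14.625 tcp st [-0.03363021  0.07759575] z 0.2009121619619095 f st [0.43173876 1.02740963]
well plate top 0.04646075841695552 n 3549
0 46.4; 4 29.7; 8 26.2; 12 26.3; 16 26.3; 20 26.5; 24 41.1; 28 40.5; 32 6.1; 36 6.3; 40 272.4; 44 6.3; 48 5.9; 52 6.0; 56 6.0; 60 6.0; 64 6.3; 68 6.3; 72 6.1; 76 6.1; 80 6.2; 84 6.1; 88 6.1; 92 6.1; 96 6.4; 100 6.1; 104 6.3; 108 6.1; 112 6.4; 
near -120 26.8; near -110 28.6; near -100 27.5; near -90 27.3; near -80 27.4; near -70 26.8; near -60 26.9; near -50 26.9; near -40 27.7; near -30 27.9; near -20 29.0; near -10 29.9; near 0 26.8; near 10 33.0; near 20 32.4; near 30 18.3; near 40 20.0; near 50 18.1; near 60 18.1; near 70 18.7; near 80 18.1; near 90 18.2; 
far -120 45.5; far -110 45.8; far -100 45.9; far -90 46.4; far -80 45.7; far -70 45.8; far -60 45.6; far -50 46.1; far -40 45.5; far -30 45.3; far -20 45.4; far -10 45.5; far 0 26.9; far 10 26.1; far 20 26.3; far 30 18.7; far 40 18.1; far 50 18.4; far 60 18.1; far 70 18.1; far 80 17.9; far 90 18.3; 
pin st [-0.03297081  0.01384525] [-0.03797278  0.00876899] [-0.02796885  0.0189215 ] 113 r 0.03602951802219961 theta 1.5750915128663172
```

View pics/w7.png

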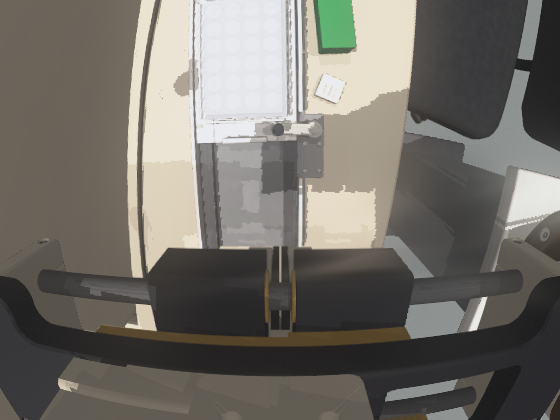

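The carrier is seated level, the keeper lies across its near left corner (pin at (278,130), boss at (314,129)), and the robot is clear.

```bash
python3 -c "
from station import arm
print(arm.job_done())"
```

```text
the job is handed in; nothing more can be done
None
```

The job is handed in: the carrier sits level in the notches over the light panel, the keeper is fully across its near left corner, and the robot was standing clear at about 14.6 s.

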